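# Seat a bottle cap and back it off for the steriliser

### The arm

A 6-joint arm with a two-finger parallel gripper is mounted at the origin on the work surface; the furniture and walls round the work are solid. World frame = base frame: x ahead of the robot, y to its left, z up, the work surface at z = 0. Lengths are in m, angles in rad, forces in N, time in s.
With the tool pointing down it reaches from about 0.425 to 1.125 m from the base axis. Payload 14.9 kg.
Tool frame: the origin (TCP) lies between the finger pads; the fingertips stand 8 mm ahead of it and the grasp point (between the pads) lies 11 mm behind it (manip.tips_ahead is the distance from the TCP to the fingertips, in m); z points along the fingers, y is the line along which they close (so a half turn about z gives the same grasp; the last joint's range is limited). The gripper opens to 91 mm and grips with 3 to 60 N. Pads are 32 mm wide; open, the fingers measure 118 mm over their backs; the gripper's body (76 mm by 178 mm) begins 60 mm behind the grasp point.
Start: joints at [-1.329, 0.379, 1.734, -0, 1.028, -0.033], TCP at [0.19, -0.674, 0.222] pointing down, gripper open.
Joint ranges: [-2.77, 2.77], [-0.74, 2.19], [0, 2.66], [-1.06, 4.2], [0.31, 2.87], [-3.08, 3.08]. Speed limits (rad/s): [1.89, 1.89, 2.39, 3.14, 3.14, 3.14].

### API

Orientations are given as a rotation vector (axis times angle).
In Python, from plant import readout, snapshot, camera_params, manip gives the robot as it stands. The module is installed in compiled form; this text tells all that it offers.
- The arm moves only by the tool servo_tool, never from a script. Its argument "series" is text: rows parted by semicolons, each of 6 numbers parted by spaces: the shift along the tool's x, y, z in cm, then the turn, a rotation vector about the tool's x, y, z in rad. A call has 1 to 12 rows; each row shifts and turns the commanded pose from where the row before left it, along the tool's axes as they then stand; what a row does not reach is not made up. A row lasts 1/12 s, in which the tool goes at most 41.7 mm and 7.16 degrees, less where a joint would pass 70% of its speed; a pose out of reach is approached as far as the arm can. A call with a gripper value outside its range is refused whole. "grip" is the finger opening in cm, from 0 to 9.12, set as the call begins (left out, the last holds). The fingers move at their own pace and stop on an object; "grip_force" is the grip in N (left out, the last holds). Time passes only in rows, so rows that do not move let the fingers close. It gives the time, the measured TCP pose, the force, the opening and the grip force at its end, in the units of the state.
- readout.sense(): the state, without advancing time (a new reading comes with each control period).
- snapshot(name): name is "scene" or "side" or "wrist"; returns the picture (420x560x3 uint8, red, green, blue); there is no depth.
- camera_params(name): a dict with "fx", "fy", "cx", "cy" (pixels), "R" (3x3) and "t" (3): a world point X has camera coordinates R X + t. Camera axes: x right, y down, z forward; pixel columns grow to the right and rows downward; lengths in m; the calibration is good to about 2 mm. A picture is of the moment at which its call begins: read the wrist's pose just before it. camera_params takes no time and is no camera call; for the wrist camera it gives the pose at the moment of the call.
- manip.job_done(): hands the job in; it is judged then, once.
The state is a dict: "clock": time; "joint_pos": joint angles; "qd": joint speeds; "joint_efforts": joint torques, N m; "tool_pos": TCP position; "tool_rot": TCP orientation; "wrist_force": force on the tool from outside, world axes, zero at the start; "ft_torque": the same for the moment, N m; "gripper_width": opening from 0.0 (shut) to 1.0 (fully open); "gripper_force": force on a finger pad.
Only numpy, scipy, OpenCV 4.12 (cv2) and the standard library are available. Lean on these libraries where they do the work, as an engineer would, in place of code of your own. Each camera call takes 0.05 s, during which the arm holds its last target. There are 200 camera calls.

### The job

Get the square glass bottle ready for the steriliser: screw its loose ribbed cap clockwise all the way down until it bottoms out, then back it off a quarter turn so that the bottle can vent. Finish while still gripping the cap in that position (do not let go of it at the end), and leave everything else on the worktop where it is.

Things in the scene. Friction and masses are not known exactly. Their poses are not given: they have to be found in the camera images.
- bottle: the square clear glass bottle (62 x 62 mm, rounded edges) standing in a weighted square steel holder (base 92 x 92 x 10 mm, low rim 74 x 74 mm up to 30 mm height); bottle and holder are fixed to the worktop and cannot move or turn. Origin: centre of the underside on the worktop, z up. The glass body is 62 mm wide up to height 73 mm, tapers to a 30 mm neck at 87 mm; a thin 37 mm collar at 96 to 98 mm; the cap is above that. The only square-bodied bottle.
- cap: the ribbed round screw cap on the neck of the square bottle, 40 mm diameter, 28 mm high, white plastic; it cannot come off. Origin: centre of its underside, on the bottle's axis; z up; turns with the cap. Its underside is 100 mm above the worktop when bottomed out and rises 8 mm per full turn of unscrewing (1.27 mm per rad), so it starts 2.5 to 3.5 mm up.
- cap_grip (a point): the centre of the cap, half-way up its 28 mm height, on its axis (114 mm above the worktop when bottomed out): the height to grip it, from above, across any diameter (40 mm). Fingertips that reach 20 mm below this point still clear the bottle's shoulder.
- cap_mark (a point): the outer end of the raised radial ridge on the cap's top (a single grey bar 18 mm long, 5 mm wide, from the cap's centre to its rim): it shows which way the cap has turned. Lies 16.5 mm off the cap's axis. With the cap bottomed out the ridge points along the bottle's own +x axis.
- cap_turn (a joint): how far the cap is unscrewed from bottomed out, in rad: 0 = fully home against a hard stop, positive = unscrewed (counter-clockwise from above); starts between 1.95 and 2.75, hard stop at 3.4. Turning it takes about 0.08 N m (friction only, no spring); it stays where it is left. At the stop the fingers slip round the cap or the turning moment rises. A quarter turn is 1.57.
- round_bottle: bystander: loose round glass bottle, 60 mm diameter, 145 mm high, smooth cap, upright; origin at the centre of its underside. Leave it.
- swab_box: bystander: loose upright cardboard box 55 x 60 x 90 mm; origin at the centre of its underside. Leave it.
- vial_a: bystander: loose glass vial 22 mm diameter, 47 mm high, in the low steel tray behind the work; origin at the centre of its underside. Leave it.
- vial_b: bystander: a second such vial in the same tray. Leave it.
- swab_packet: bystander: loose flat packet 50 x 50 x 9 mm lying on the worktop. Leave it.
- pen: bystander: loose pen 142 mm long, 12 mm thick, lying on the worktop. Leave it.
There are look-alikes about, which are no part of the job. What is shaped like the bottle but pink or yellow is not meant.

How it is judged:
By the outcome, as a careful person would: the job done as asked, in the order asked, and still so for the second after the job is handed in, while the arm keeps its last pose, push and grip.
It also fails if it takes over 48 s, if anything falls off the work surface, if the arm or the gripper's body presses on something with over 40 N, if the wrist force passes 120 N, or if a joint passes its speed limit or range.

## Working session

There is one attempt and no reset: what is moved stays moved. The work goes in short steps, Python scripts to look and compute and a tool call to move; the robot and the scene stay as the last step left them, time stands still between calls to the robot, and variables do not carry over. Pictures are saved under pics/ and viewed, at most 10 in all, crops included, and the job is handed in when it is done.

Besides the shell and the picture viewer there is one more tool, called after "Call:" as a command line: name --argument value ..., lists and objects as JSON in quotes. servo_tool: Moves the arm, as the interface text tells. Its arguments: {"type":"object","properties":{"series":{"type":"string"},"grip":{"type":"number"},"grip_force":{"type":"number"}},"required":["series"]}

```bash
mkdir -p pics
python3 - <<'E'
from plant import readout, snapshot, camera_params, manip
import cv2, numpy as np
s=readout.sense();print({k:np.round(v,3) for k,v in s.items()}, manip.tips_ahead)
for n in ["scene","side"]:
    cv2.imwrite(f"pics/{n}0.png",cv2.cvtColor(snapshot(n),cv2.COLOR_RGB2BGR))
    p=camera_params(n);print(n,{k:np.round(v,3).tolist() for k,v in p.items()})
E
```

```text
{'clock': np.float64(0.0), 'joint_pos': array([-1.329,  0.379,  1.735, -0.   ,  1.029, -0.033]), 'qd': array([-0.002, -0.   ,  0.001,  0.001,  0.   ,  0.001]), 'joint_efforts': array([-1.0000e-03, -7.6372e+01, -4.3437e+01,  6.5000e-02,  4.2000e-02,
       -0.0000e+00]), 'tool_pos': array([ 0.19 , -0.673,  0.221]), 'tool_rot': array([-3.111, -0.43 ,  0.   ]), 'wrist_force': array([ 0.534, -0.447, -0.033]), 'ft_torque': array([ 0.046, -0.016,  0.002]), 'gripper_force': np.float64(0.0), 'gripper_width': np.float64(1.003)} 0.008
scene {'fx': 496.077, 'fy': 496.077, 'cx': 278.955, 'cy': 210.385, 'R': [[-0.95, -0.311, -0.014], [-0.266, 0.834, -0.484], [0.162, -0.457, -0.875]], 't': [0.514, 0.329, 1.515]}
side {'fx': 541.244, 'fy': 541.244, 'cx': 278.273, 'cy': 215.022, 'R': [[-0.944, 0.33, -0.007], [0.298, 0.844, -0.445], [-0.141, -0.422, -0.895]], 't': [0.579, -0.013, 1.693]}
```

View pics/scene0.png

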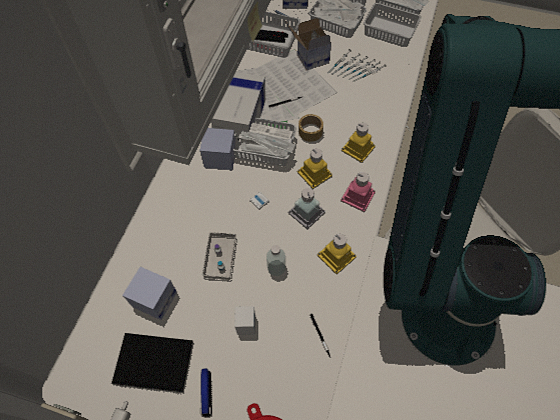

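View pics/side0.png

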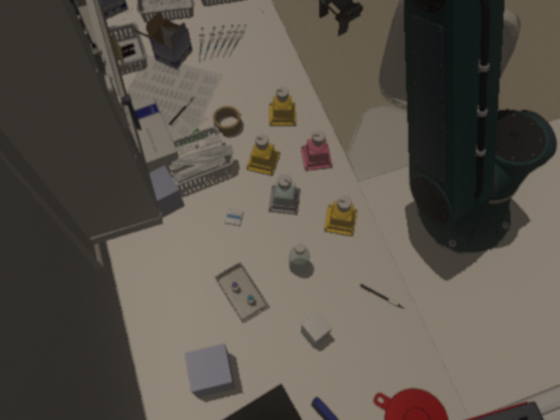

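The clear square bottle is at about (308,205) in scene and (285,192) in side; pink and yellow look-alikes stand around it. I'll enlarge it and triangulate the cap.

```bash
cat > h.py <<'E'
import cv2, numpy as np
from plant import readout, snapshot, camera_params
def ray(p,u,v):
    R,t=np.array(p["R"]),np.array(p["t"])
    return -R.T@t, R.T@np.array([(u-p["cx"])/p["fx"],(v-p["cy"])/p["fy"],1])
def onplane(p,u,v,z):
    c,d=ray(p,u,v); return c+d*(z-c[2])/d[2]
def proj(p,X):
    q=np.array(p["R"])@X+np.array(p["t"]); return np.array([p["fx"]*q[0]/q[2]+p["cx"],p["fy"]*q[1]/q[2]+p["cy"]])
E
python3 - <<'E'
from h import *
a=cv2.imread("pics/scene0.png")[175:235,275:345];b=cv2.imread("pics/side0.png")[165:225,250:320]
b=cv2.convertScaleAbs(b,alpha=1.5)
cv2.imwrite("pics/crop.png",np.hstack([cv2.resize(x,(400,343),interpolation=cv2.INTER_CUBIC) for x in(a,b)]))
ps,pd=camera_params("scene"),camera_params("side")
for n,p,u,v in(("scene",ps,308,195),("side",pd,285,181)): print(n,onplane(p,u,v,.13).round(4))
E
```

```text
scene [ 0.5121 -0.2146  0.13  ]
side [ 0.5161 -0.2168  0.13  ]
```

View pics/crop.png

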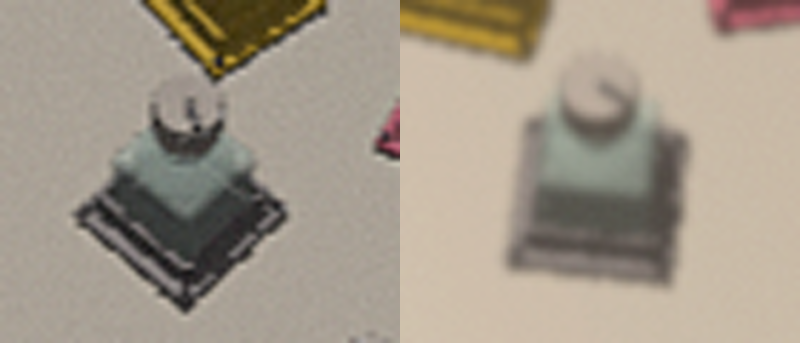

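The crop shows the cap's top centre at about (308,193) in scene and (284.7,179.4) in side, with the holder's square edges clear below it. Next: triangulate it and work out the shift in tool axes.

```bash
cat >> h.py <<'E'
from scipy.spatial.transform import Rotation as Rn
def tri(a,b):
    (c1,d1),(c2,d2)=a,b
    s=np.linalg.lstsq(np.c_[d1,-d2],c2-c1,rcond=None)[0]
    x,y=c1+s[0]*d1,c2+s[1]*d2; return (x+y)/2,np.linalg.norm(x-y)
E
python3 - <<'E'
from h import *
P=tri(ray(camera_params("scene"),307.9,192.9),ray(camera_params("side"),284.65,179.35));print(P)
s=readout.sense();T=Rn.from_rotvec(s["tool_rot"]);print(T.as_matrix().round(3))
tgt=np.array([P[0][0],P[0][1],.28]);print("cm tool",T.inv().apply(tgt-s["tool_pos"])*100)
p=camera_params("wrist");R=np.array(p["R"]);print("cam in tool", T.inv().apply(-R.T@p["t"]-s["tool_pos"]),(R@T.as_matrix()).round(3), p["fx"])
E
```

```text
(array([ 0.51484715, -0.2232725 ,  0.12819584]), np.float64(0.0003338484899983395))
[[ 0.962  0.271 -0.   ]
 [ 0.271 -0.962  0.001]
 [ 0.    -0.001 -1.   ]]
cm tool [ 43.49437064 -34.50947483  -5.82782521]
cam in tool [ 0.06554219  0.00047508 -0.16265081] [[-0.     1.     0.   ]
 [-0.972 -0.    -0.236]
 [-0.236 -0.     0.972]] 318.83496315454613
```

Call:
servo_tool --series "2.72 -2.16 -0.36 0 0 0;2.72 -2.16 -0.36 0 0 0;2.72 -2.16 -0.36 0 0 0;2.72 -2.16 -0.36 0 0 0;2.72 -2.16 -0.36 0 0 0;2.72 -2.16 -0.36 0 0 0;2.72 -2.16 -0.36 0 0 0;2.72 -2.16 -0.36 0 0 0"

```text
clock: 0.77
tool_pos: [0.353, -0.4468, 0.2507]
tool_rot: [-3.112, -0.43, 0.0]
wrist_force: [0.3, -1.1, -0.5]
gripper_width: 1.004
gripper_force: 0.0
```

Call:
servo_tool --series "2.72 -2.16 -0.36 0 0 0;2.72 -2.16 -0.36 0 0 0;2.72 -2.16 -0.36 0 0 0;2.72 -2.16 -0.36 0 0 0;2.72 -2.16 -0.36 0 0 0;2.72 -2.16 -0.36 0 0 0;2.72 -2.16 -0.36 0 0 0;2.72 -2.16 -0.36 0 0 0"

```text
clock: 1.43
tool_pos: [0.5156, -0.2214, 0.2796]
tool_rot: [-3.112, -0.43, 0.0]
wrist_force: [0.7, -0.7, 0.5]
gripper_width: 1.0
gripper_force: 0.0
```

Call:
servo_tool --series "0 0 0 0 0 -0.12;0 0 0 0 0 -0.12;0 0 0 0 0 -0.12;0 0 0 0 0 -0.12;0 0 0 0 0 -0.12;0 0 0 0 0 -0.12;0 0 0 0 0 -0.12;0 0 0 0 0 -0.12;0 0 0 0 0 -0.12;0 0 0 0 0 -0.12"

```text
clock: 2.27
tool_pos: [0.5148, -0.2229, 0.2793]
tool_rot: [-2.319, -2.119, 0.0]
wrist_force: [0.2, 0.7, 0.2]
gripper_width: 0.996
gripper_force: 0.0
```

Call:
servo_tool --series "0 0 0 0 0 -0.12;0 0 0 0 0 -0.12;0 0 0 0 0 -0.12;0 0 0 0 0 -0.12;0 0 0 0 0 -0.12;0 0 0 0 0 -0.12;0 0 0 0 0 -0.12;0 0 0 0 0 -0.12;0 0 0 0 0 -0.12;0 0 0 0 0 -0.12;0 0 0 0 0 0;0 0 0 0 0 0"

```text
clock: 3.27
tool_pos: [0.5149, -0.223, 0.2794]
tool_rot: [-0.732, -3.055, -0.0]
wrist_force: [-0.4, -1.0, 0.3]
gripper_width: 0.997
gripper_force: 0.0
```

Run:
```python
from h import *
s=readout.sense();p=camera_params("wrist");im=snapshot("wrist")
for k in("clock","joint_pos","tool_pos","tool_rot"):print(k,np.round(s[k],4))
cv2.imwrite("pics/w1.png",cv2.cvtColor(im,cv2.COLOR_RGB2BGR))
np.savez("w1.npz",**p)
print("expected cap",proj(p,np.array([.5148,-.2233,.131])))
```

```text
clock 3.2667
joint_pos [-0.4502  0.0926  1.9793  0.      1.07   -1.5504]
tool_pos [ 0.5149 -0.223   0.2794]
tool_rot [-7.3240e-01 -3.0547e+00 -2.0000e-04]
expected cap [282.97847498 196.7659899 ]
```

View pics/w1.png

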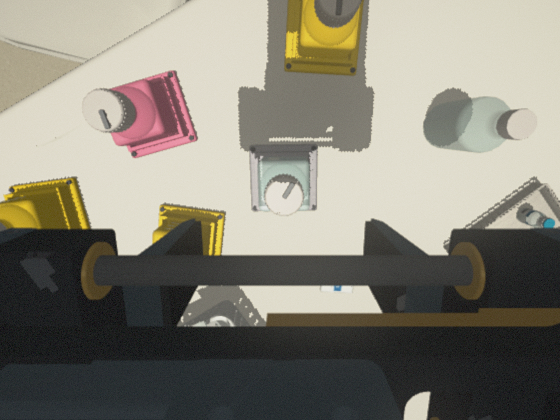

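The wrist view confirms the clear bottle, with its cap at about (284,195), as predicted, and its holder square at (284,180). The ridge runs from about (284,197) to (293,182). I'll measure the ridge and holder angles precisely and check clearance to the yellow neighbour.

Run:
```python
from h import *
p=dict(np.load("w1.npz"));im=cv2.imread("pics/w1.png")
g=cv2.cvtColor(im,cv2.COLOR_BGR2GRAY)
cv2.imwrite("pics/w1c.png",cv2.resize(im[135:225,240:330],(720,600) and (600,600),interpolation=cv2.INTER_CUBIC))
# cap: bright low-saturation blob around (284,195)
hsv=cv2.cvtColor(im,cv2.COLOR_BGR2HSV)
roi=np.zeros_like(g);cv2.circle(roi,(284,195),16,255,-1)
m=((g<170)&(roi>0)).astype(np.uint8)
n,l,st,c=cv2.connectedComponentsWithStats(m)
for i in range(1,n):
    if st[i,4]>8: 
        ys,xs=np.where(l==i); print(st[i],c[i].round(1))
print("y neighbours",tri(ray(camera_params("scene"),317,154),ray(camera_params("side"),262,141)))
T=Rn.from_rotvec(readout.sense()["tool_rot"]).as_matrix();print("tool y",T[:,1].round(3))
```

```text
[277 179  18  20 123] [287.2 187.2]
y neighbours (array([ 0.53142264, -0.38769684,  0.11145523]), np.float64(0.0032945938052956667))
tool y [0.454 0.891 0.   ]
```

View pics/w1c.png

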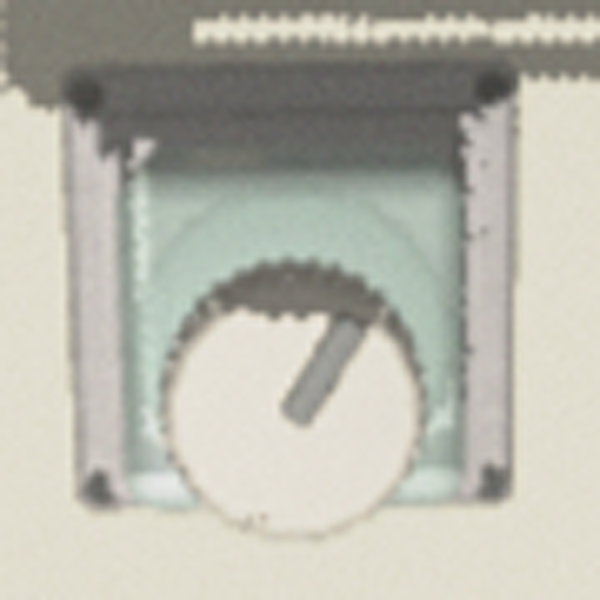

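Run:
```python
from h import *
p=dict(np.load("w1.npz"))
f=lambda x,y,z:onplane(p,240+x/6.667-.43,135+y/6.667-.43,z)
z=.131
c=f(295,420,z);a,b=f(300,412,z),f(349,326,z+.001)
print("centre",c, "width",np.linalg.norm(f(168,420,z)-f(422,420,z)))
print("ridge ang",np.arctan2(*(b-a)[1::-1]),np.arctan2(*(b-c)[1::-1]))
B=[f(66,70,.01),f(516,66,.01),f(511,500,.01),f(81,507,.01)]
print(np.mean(B,0))
base=[]
for i in range(4):
    d=B[(i+1)%4]-B[i];t=np.arctan2(d[1],d[0]);base.append(t%(np.pi/2));print(np.linalg.norm(d),t%(np.pi/2))
t=np.mean(base)
for r in(np.arctan2(*(b-a)[1::-1]),):print([(r-t-k*np.pi/2)%(2*np.pi) for k in range(4)])
s=readout.sense();T=Rn.from_rotvec(s["tool_rot"])
for q in (c,):
    print("cm",T.inv().apply(np.array([q[0],q[1],.1065])-s["tool_pos"])*100)
```

```text
centre [ 0.51590762 -0.22292398  0.131     ] width 0.03800712493653574
ridge ang 2.1704123473530874 2.1662717728196696
[ 0.51515652 -0.2223717   0.01      ]
0.08993949520033244 1.1087958824961404
0.0895088950386583 1.1137072864759856
0.0902407347089151 1.1167668110688798
0.09022722085984217 1.110361262242325
[np.float64(1.0580045367822548), np.float64(5.770393517166944), np.float64(4.199597190372048), np.float64(2.628800863577151)]
cm [-0.08961284  0.04904346 17.28689706]
```

Cap turn is about 2.63 rad. Descend and grip.

Call:
servo_tool --series "-0.07 0.03 1.5 0 0 0;0 0 1.5 0 0 0;0 0 1.5 0 0 0;0 0 1.5 0 0 0;0 0 1.5 0 0 0;0 0 1.5 0 0 0;0 0 1.5 0 0 0;0 0 1.5 0 0 0;0 0 1.5 0 0 0;0 0 1.5 0 0 0;0 0 1.5 0 0 0;0 0 0.8 0 0 0"

```text
clock: 4.32
tool_pos: [0.5151, -0.2228, 0.1049]
tool_rot: [-0.731, -3.054, -0.001]
wrist_force: [0.1, 0.5, -0.5]
gripper_width: 1.0
gripper_force: 0.0
```

Call:
servo_tool --series "0 0 0 0 0 0;0 0 0 0 0 0;0 0 0 0 0 0;0 0 0 0 0 0;0 0 0 0 0 0;0 0 0 0 0 0;0 0 0 0 0 0;0 0 0 0 0 0;0 0 0 0 0 0;0 0 0 0 0 0;0 0 0 0 0 0;0 0 0 0 0 0" --grip 3.2 --grip_force 30

```text
clock: 5.32
tool_pos: [0.5161, -0.2227, 0.1068]
tool_rot: [0.727, 3.056, 0.001]
wrist_force: [1.7, 5.2, 2.0]
gripper_width: 0.431
gripper_force: 30.0
```

Run:
```python
from h import *
s=readout.sense()
for k in s:print(k,np.round(s[k],3))
```

```text
clock 5.317
joint_pos [-4.490e-01  3.350e-01  2.058e+00  1.000e-03  7.480e-01 -1.554e+00]
qd [ 0.    -0.     0.002 -0.001  0.001 -0.001]
joint_efforts [-3.2080e+00 -6.1137e+01 -3.2782e+01 -9.6400e-01 -1.1100e-01 -7.0000e-03]
tool_pos [ 0.516 -0.223  0.107]
tool_rot [7.270e-01 3.056e+00 1.000e-03]
wrist_force [1.695 5.214 2.04 ]
ft_torque [ 0.949 -0.488  0.029]
gripper_force 30.0
gripper_width 0.431
```

Call:
servo_tool --series "0 0 0.015 0 0 0.12;0 0 0.015 0 0 0.12;0 0 0.015 0 0 0.12;0 0 0.015 0 0 0.12;0 0 0.015 0 0 0.12;0 0 0.015 0 0 0.12;0 0 0.015 0 0 0.12;0 0 0.015 0 0 0.12;0 0 0.015 0 0 0.12;0 0 0.015 0 0 0.12;0 0 0 0 0 0;0 0 0 0 0 0"

```text
clock: 6.32
tool_pos: [0.5156, -0.2229, 0.1051]
tool_rot: [-2.321, -2.116, 0.0]
wrist_force: [-3.3, 2.3, 5.3]
gripper_width: 0.433
gripper_force: 30.0
```

```bash
cat > st.py <<'E'
from h import *
s=readout.sense()
for k in("clock","joint_pos","tool_pos","wrist_force","ft_torque","gripper_force","gripper_width"):print(k,np.round(s[k],4))
T=Rn.from_rotvec(s["tool_rot"]).as_matrix();print("xang",np.arctan2(T[1,0],T[0,0]).round(4), "force tool",(T.T@s["wrist_force"]).round(2))
E
python3 st.py
```

```text
clock 6.3167
joint_pos [-4.496e-01  3.374e-01  2.059e+00  2.000e-04  7.457e-01 -3.574e-01]
tool_pos [ 0.5156 -0.2229  0.1051]
wrist_force [-3.2756  2.3311  5.3266]
ft_torque [ 0.496   0.4569 -0.0306]
gripper_force 30.0016
gripper_width 0.4331
xang 1.4784 force tool [ 2.02 -3.48 -5.32]
```

Call:
servo_tool --series "0 0 0.015 0 0 0.12;0 0 0.015 0 0 0.12;0 0 0.015 0 0 0.12;0 0 0.015 0 0 0.12;0 0 0.015 0 0 0.12;0 0 0.015 0 0 0.12;0 0 0.015 0 0 0.12;0 0 0.015 0 0 0.12;0 0 0.015 0 0 0.12;0 0 0.015 0 0 0.12;0 0 0 0 0 0;0 0 0 0 0 0"

```text
clock: 7.32
tool_pos: [0.5152, -0.2225, 0.1035]
tool_rot: [-3.11, -0.436, 0.002]
wrist_force: [-4.6, 5.7, 8.2]
gripper_width: 0.432
gripper_force: 30.0
```

```bash
python3 st.py
```

```text
clock 7.3167
joint_pos [-4.4940e-01  3.3990e-01  2.0598e+00  6.0000e-04  7.4360e-01  8.4250e-01]
tool_pos [ 0.5152 -0.2225  0.1035]
wrist_force [-4.6484  5.7448  8.1581]
ft_torque [ 1.2114  0.7669 -0.1112]
gripper_force 30.0018
gripper_width 0.4316
xang 0.2784 force tool [-2.9  -6.81 -8.15]
```

Call:
servo_tool --series "0 0 0.004 0 0 0.03;0 0 0.004 0 0 0.03;0 0 0.004 0 0 0.03;0 0 0.004 0 0 0.03;0 0 0.004 0 0 0.03;0 0 0 0 0 0;0 0 0 0 0 0"

```text
clock: 7.9
tool_pos: [0.5153, -0.2225, 0.1033]
tool_rot: [-3.134, -0.203, 0.002]
wrist_force: [-3.8, 6.2, 7.8]
gripper_width: 0.432
gripper_force: 30.0
```

```bash
python3 st.py
```

```text
clock 7.9
joint_pos [-4.4930e-01  3.4020e-01  2.0598e+00  7.0000e-04  7.4330e-01  9.9180e-01]
tool_pos [ 0.5153 -0.2225  0.1033]
wrist_force [-3.7752  6.2364  7.797 ]
ft_torque [ 1.3371  0.7951 -0.07  ]
gripper_force 30.0015
gripper_width 0.4324
xang 0.1291 force tool [-2.95 -6.68 -7.78]
```

Turned 2.545 so far; predicted stop about 0.08 ahead. Go on in small steps and watch the moment.

Call:
servo_tool --series "0 0 0.005 0 0 0.04;0 0 0 0 0 0;0 0 0 0 0 0"

```text
clock: 8.15
tool_pos: [0.5153, -0.2225, 0.1033]
tool_rot: [-3.137, -0.14, 0.002]
wrist_force: [-4.1, 6.1, 8.4]
gripper_width: 0.437
gripper_force: 30.0
```

```bash
python3 st.py
```

```text
clock 8.15
joint_pos [-4.4930e-01  3.4030e-01  2.0597e+00  7.0000e-04  7.4320e-01  1.0318e+00]
tool_pos [ 0.5153 -0.2225  0.1033]
wrist_force [-4.1223  6.0908  8.4067]
ft_torque [1.3457 0.7689 0.0196]
gripper_force 30.0016
gripper_width 0.4369
xang 0.0892 force tool [-3.57 -6.44 -8.39]
```

Call:
servo_tool --series "0 0 0.005 0 0 0.04;0 0 0 0 0 0;0 0 0 0 0 0"

```text
clock: 8.4
tool_pos: [0.5151, -0.2224, 0.1032]
tool_rot: [-3.14, -0.079, 0.003]
wrist_force: [-5.2, 8.0, 9.2]
gripper_width: 0.432
gripper_force: 30.0
```

```bash
python3 st.py
```

```text
clock 8.4
joint_pos [-4.4930e-01  3.4030e-01  2.0599e+00  2.0000e-04  7.4340e-01  1.0712e+00]
tool_pos [ 0.5151 -0.2224  0.1032]
wrist_force [-5.2008  7.9948  9.2103]
ft_torque [1.4136 1.0288 0.5326]
gripper_force 30.0016
gripper_width 0.4315
xang 0.0502 force tool [-4.81 -8.26 -9.19]
```

Call:
servo_tool --series "0 0 0.005 0 0 0.04;0 0 0 0 0 0;0 0 0 0 0 0"

```text
clock: 8.65
tool_pos: [0.5154, -0.2225, 0.1032]
tool_rot: [-3.141, -0.016, 0.002]
wrist_force: [-2.3, 7.3, 6.9]
gripper_width: 0.431
gripper_force: 30.0
```

```bash
python3 st.py
```

```text
clock 8.65
joint_pos [-4.4910e-01  3.4050e-01  2.0597e+00  4.0000e-04  7.4270e-01  1.1112e+00]
tool_pos [ 0.5154 -0.2225  0.1032]
wrist_force [-2.3335  7.3017  6.8837]
ft_torque [1.3176 0.5343 0.5981]
gripper_force 30.0011
gripper_width 0.4313
xang 0.0101 force tool [-2.27 -7.33 -6.88]
```

The moment rose from about 0.1 to 0.6 N m, so the cap is on the stop. Now back off 1.57 rad, plus about 0.05 for the elastic windup.

Call:
servo_tool --series "0 0 -0.016 0 0 -0.12;0 0 -0.016 0 0 -0.12;0 0 -0.016 0 0 -0.12;0 0 -0.016 0 0 -0.12;0 0 -0.016 0 0 -0.12;0 0 -0.016 0 0 -0.12;0 0 -0.016 0 0 -0.12;0 0 -0.016 0 0 -0.12;0 0 -0.016 0 0 -0.12;0 0 -0.016 0 0 -0.12;0 0 -0.016 0 0 -0.12;0 0 -0.016 0 0 -0.12"

```text
clock: 9.65
tool_pos: [0.5157, -0.2227, 0.1051]
tool_rot: [-2.346, -2.089, -0.0]
wrist_force: [-1.4, 4.9, 3.7]
gripper_width: 0.429
gripper_force: 30.0
```

Call:
servo_tool --series "0 0 -0.016 0 0 -0.12;0 0 -0.008 0 0 -0.06;0 0 0 0 0 0;0 0 0 0 0 0;0 0 0 0 0 0"

```text
clock: 10.07
tool_pos: [0.5157, -0.2227, 0.1053]
tool_rot: [-2.155, -2.285, -0.0]
wrist_force: [-0.4, 5.4, 3.5]
gripper_width: 0.434
gripper_force: 30.0
```

```bash
python3 st.py
python3 - <<'E'
from h import *
p=camera_params("wrist");im=cv2.cvtColor(snapshot("wrist"),cv2.COLOR_RGB2BGR);np.savez("w2.npz",**p)
s=cv2.cvtColor(snapshot("scene"),cv2.COLOR_RGB2BGR);d=cv2.cvtColor(snapshot("side"),cv2.COLOR_RGB2BGR)
c=proj(p,np.array([.5153,-.2225,.13]));print(c)
cv2.imwrite("pics/w2.png",im)
E
```

```text
clock 10.0667
joint_pos [-4.493e-01  3.371e-01  2.059e+00  6.000e-04  7.459e-01 -5.086e-01]
tool_pos [ 0.5157 -0.2227  0.1053]
wrist_force [-0.4116  5.3899  3.5396]
ft_torque [0.9047 0.0934 0.1151]
gripper_force 30.0006
gripper_width 0.4343
xang 1.6296 force tool [ 5.41 -0.09 -3.54]
[282.71070642 271.64513022]
```

View pics/w2.png

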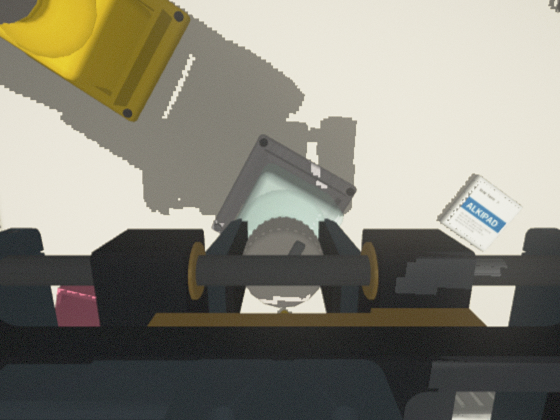

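The wrist view shows the cap between the fingers at about (284,265), with the ridge's outer part visible near (296,248). I'll measure its direction.

Run:
```python
from h import *
p=dict(np.load("w2.npz"));im=cv2.imread("pics/w2.png")
cv2.imwrite("pics/w2c.png",cv2.resize(im[210:310,235:335],(600,600),interpolation=cv2.INTER_CUBIC))
```

```text
(no output)
```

View pics/w2c.png

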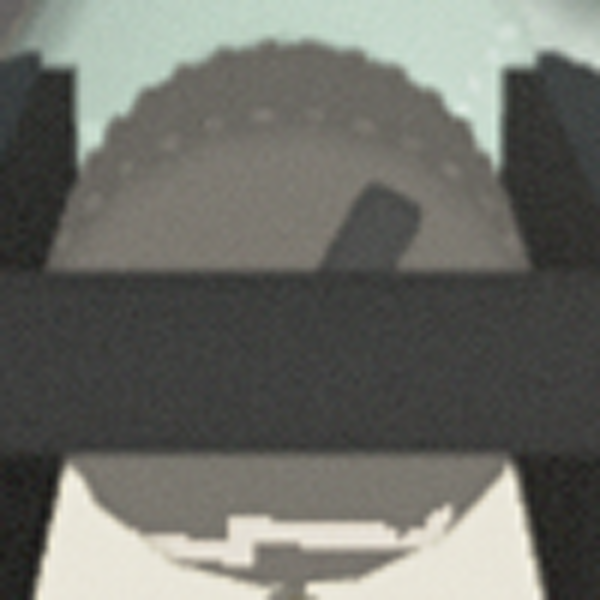

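Run:
```python
from h import *
p=dict(np.load("w2.npz"))
f=lambda x,y,z:onplane(p,235+x/6-.42,210+y/6-.42,z)
ang=lambda d:np.arctan2(d[1],d[0])
z=.1315
for c in(f(288,366,.130),np.array([.5156,-.2226,.13])):
    t=f(397,197,z);print(c,np.linalg.norm((t-c)[:2]),ang(t-c),"turn",ang(t-c)+.458)
print("edges",ang(f(358,203,z)-f(320,268,z)),ang(f(421,217,z)-f(399,270,z)))
# holder corners bolts -> bottle orientation
b=lambda u,v:onplane(p,u,v,.01)
print("bolt edge mod 90", (ang(b(351,190)-b(263,142)))%(np.pi/2), (ang(b(263,142)-b(220,226)))%(np.pi/2))
```

```text
[ 0.51520717 -0.221964    0.13      ] 0.016690972980913155 1.1134425504112506 turn 1.5714425504112506
[ 0.5156 -0.2226  0.13  ] 0.017099877237370505 1.1504863211570924 turn 1.6084863211570923
edges 1.1316672017594678 1.2707623292478378
bolt edge mod 90 1.1347333662341406 1.137289692845318
```

```bash
python3 -c "
from plant import manip;print(manip.job_done())"
```

```text
the job is handed in; nothing more can be done
None
```

I screwed the cap down until it bottomed out (the turning moment rose from about 0.1 to 0.6 N m), backed it off to about 1.57–1.61 rad as measured from the ridge, and handed the job in with the cap still gripped at 30 N and no contact with anything else that I noticed.

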